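# Slide the tall rinse bottle into its bay and close the gate

## Task

Push the tall amber bottle low on its body so that it slides, upright and never lifted off the table, all the way into the low open-fronted metal bay until it stands against the bay's back wall. Then push the swing gate fully shut across the front of the bay, with the bottle still against the back, and take the hand away. Leave the other things on the table where they are.

Things in the scene. Friction and masses are not known exactly. Their poses are not given: they have to be found in the camera images.
- bottle: Tall narrow amber glass bottle, the only tall one. Round, 56 mm in diameter up to 128 mm high, then a shoulder and 24 mm neck, cap top at 200 mm; about 0.3 kg, closed, loose on the table. Origin: centre of its underside; z along the bottle, up. Pushed below about 30 mm it slides (1 to 3 N); pushed much higher it tips.
- bay: Aluminium bay fixed to the table: three walls 6 mm thick, 40 mm high, no floor. Axes: x from its open front inwards (about the world's -y, +-0.3 rad), y to the far side, z up. Origin: on the table, the bottle's place when it touches the back wall. Back wall's inner face at x = 28 mm; side walls' inner faces at y = +-45, from x = -45 back. Gate's hinge pin at x = -65, y = +55, 46 high.
- gate (a joint): Angle (rad) of the swing gate about its upright hinge pin at the bay's front corner farther from the robot. 0: shut (a stop), arm straight across the front along the bay's -y. Grows as it opens outwards: at pi/2 the arm points along the bay's -x, beyond that away from the robot; stop at 2.4. Light friction (0.06 N m) keeps it where left. Starts wide open, 1.75 to 2.2.
- gate_tip (a point): Free end of the gate's arm, 124 mm from the hinge pin and 26 mm above the table. The arm is a dark steel flat bar, 8 mm thick, standing on edge from 15 to 37 mm above the table, turning with the gate. It is pushed shut on the face that looks away from the bay when shut.
- jar: Bystander: short wide jar of amber glass, 60 mm in diameter, 65 mm high, loose. Stands behind the bay's back wall. Origin: centre of its underside.
- dropper: Bystander: small white eye-drop bottle, 26 mm in diameter, 65 mm high, loose, beside the bay, on the side away from the robot. Origin: centre of its underside.
- carton_a: Bystander: white carton with a blue band, 70 x 130 x 50 mm high, loose. Origin: centre of its underside.
- carton_b: Bystander: smaller white carton with a blue band, 60 x 90 x 40 mm high, loose. Origin: centre of its underside.
- lens_box: Bystander: flat grey lens case, 100 x 70 x 25 mm high, loose. Origin: centre of its underside.
- occluder: Bystander: flat black eye-occluder paddle, about 185 mm long along its x, disc 60 mm, 8 mm high, loose. Origin: on its underside, in the handle.
Mind the look-alikes: they are no part of the job. Several things have the shape of the bottle; the one meant has the colours described above.

How it is judged (in metres and radians):
On the way, in this order (a step that is already met when the one before it is completed fails the run):
1. the bottle stands upright against the back of the bay while the gate is still open (x of bottle in the frame of bay between -0.012 and 0.012 m and y of bottle in the frame of bay between -0.024 and 0.024 m and angle between bottle's own z axis and vertical below 0.05 rad and height (world z) of bottle below 0.006 m and linear speed of bottle below 0.02 m/s and value of joint gate above 0.5 rad), for 0.2 s.
2. the gate is shut (value of joint gate below 0.1 rad), for 0.2 s.
At the end, for the whole second after the job is handed in: The bottle stands upright on the table and at rest inside the bay, within 12 mm of standing against the back wall; the gate is shut to within 0.1 rad; the other loose things are within 30 mm of where they started (x of bottle in the frame of bay between -0.012 and 0.012 m and y of bottle in the frame of bay between -0.024 and 0.024 m and angle between bottle's own z axis and vertical below 0.05 rad and height (world z) of bottle below 0.006 m and linear speed of bottle below 0.02 m/s and value of joint gate below 0.1 rad and velocity of joint gate between -0.05 and 0.05 rad/s and distance of each of jar, dropper, carton_a, carton_b, lens_box, occluder from where it was at the start of the episode below 0.03 m); the robot touches nothing.
It fails at once if the bottle is tipped by more than about 17 degrees (angle between bottle's own z axis and vertical above 0.3 rad).
It fails at once if the bottle is lifted off the table (height (world z) of bottle above 0.012 m).
It fails at once if the bottle is pushed high up: fingers press it while the grasp point is more than 95 mm above the table (contact force between the fingers and bottle above 0.5 N and height (world z) of the grasp point above 0.095 m).
It fails at once if another loose thing on the table is pushed more than 30 mm (distance of any of jar, dropper, carton_a, carton_b, lens_box, occluder from where it was at the start of the episode above 0.03 m).
It also fails if it takes over 54 s, if anything falls off the work surface, if the arm or the gripper's body presses on something with over 40 N, if the wrist force passes 120 N, or if a joint passes its speed limit or range.

## Robot

A 6-joint arm with a two-finger parallel gripper is mounted at the origin on the work surface. World frame = base frame: x ahead of the robot, y to its left, z up, the work surface at z = 0. Lengths are in m, angles in degrees, forces in N, time in s.
With the tool pointing down it reaches from about 0.2 to 0.875 m from the base axis. Payload 3.4 kg.
Tool frame: the origin (TCP) lies midway between the tips of the shut fingers; the grasp point (between the pads) lies 19 mm behind it; z points along the fingers, y is the line along which they close (so a half turn about z gives the same grasp; the last joint's range is limited). The gripper opens to 94 mm and grips with 3 to 60 N. Pads are 16 mm wide; open, the fingers measure 119 mm over their backs; the gripper's body (75 mm by 177 mm) begins 78 mm behind the grasp point.
Start: joints at [-81.131, 15.808, 86.224, -0, 77.962, -6.933], TCP at [0.157, -0.553, 0.205] pointing down, gripper open.
Joint ranges: [-165.64, 165.64], [-43.16, 119.46], [12.63, 154.43], [-67.54, 247.53], [6.08, 155.33], [-154.97, 154.97]. Speed limits (degrees/s): [147.25, 147.25, 180, 180, 180, 180].

## Interface

Orientations are given as a 3x3 rotation matrix whose columns are the frame's x, y, z axes.
In Python, from workcell import env gives the robot as it stands.
- The arm moves only by the tool play_rows, never from a script. Its argument "moves" is a list of rows, each a list of 2 entries, a list of its own where there are three numbers: the shift along the tool's x, y, z in mm, then the turn about the tool's z in degrees. In form: [[[dx, dy, dz], yaw], ...]. A call has 1 to 5 rows; each row is the pose to reach, as a shift and turn from the pose commanded when the call began, along the tool's axes at that moment; what a row does not reach only later rows make up. A row lasts 1/8 s, in which the tool goes at most 62.5 mm and 10.7 degrees, less where a joint would pass 70% of its speed; a pose out of reach is approached as far as the arm can. A call with a gripper value outside its range is refused whole. "hand" is the opening, from 0 (shut) to 1 (fully open), set as the call begins (left out, the last holds). The fingers move at their own pace and stop on an object; "grip_force" is the grip in N (left out, the last holds). Time passes only in rows, so rows that repeat a pose let the fingers close. It gives the time, the measured TCP pose, the force, the opening and the grip force at its end, in the units of the state.
- env.observe(): the state, without advancing time (a new reading comes with each control period).
- env.snapshot(name): name is "side" or "top"; returns a dict with "pixels" (420x560x3 uint8, red, green, blue), "z_map" (420x560 float32, m along the optical axis (not along the pixel's ray), 0 where there is no reading), "vfov" (degrees; the focal length in pixels is half the picture's height over the tangent of half this angle, whatever the lens; pixels are square), "cx", "cy" (the principal point, pixels), "R" (3x3) and "t" (3): a world point X has camera coordinates R X + t. Camera axes: x right, y down, z forward; pixel columns grow to the right and rows downward; lengths in m; the calibration is good to about 2 mm. A picture is of the moment at which its call begins.
- env.job_done(): hands the job in; it is judged then, once.
The state is a dict: "t": time; "qpos": joint angles; "joint_vel": joint speeds; "effort": joint torques, N m; "ee_pos": TCP position; "tool_rot": TCP orientation; "wrist_force": force on the tool from outside, world axes, zero at the start; "moment": the same for the moment, N m; "gripper_width": opening from 0.0 (shut) to 1.0 (fully open); "finger_force": force on a finger pad.
Only numpy, scipy, OpenCV 4.12 (cv2) and the standard library are available. Lean on these libraries where they do the work, as an engineer would, in place of code of your own. Each camera call takes 0.05 s, during which the arm holds its last target. There are 200 camera calls.

## Working session

There is one attempt and no reset: what is moved stays moved. The work goes in short steps, Python scripts to look and compute and a tool call to move; the robot and the scene stay as the last step left them, time stands still between calls to the robot, and variables do not carry over. Pictures are saved under pics/ and viewed, at most 10 in all, crops included, and the job is handed in when it is done.

Besides the shell and the picture viewer there is one more tool, called after "Call:" as a command line: name --argument value ..., lists and objects as JSON in quotes. play_rows: Moves the arm, as the interface text tells. Its arguments: {"type":"object","properties":{"moves":{"type":"array"},"hand":{"type":"number"},"grip_force":{"type":"number"}},"required":["moves"]}

```bash
mkdir -p pics; cat > h.py <<'E'
import numpy as np, cv2
from workcell import env
def snap(n):
    s=env.snapshot(n); s['f']=s['pixels'].shape[0]/2/np.tan(np.radians(s['vfov'])/2); s['R']=np.array(s['R']); s['t']=np.array(s['t']); return s
def cloud(s):
    z=s['z_map']; v,u=np.mgrid[:z.shape[0],:z.shape[1]]
    c=np.stack([(u-s['cx'])/s['f']*z,(v-s['cy'])/s['f']*z,z],-1)
    P=(c-s['t'])@s['R']; P[z==0]=np.nan; return P
def ray(s,u,v,h):
    d=np.array([(u-s['cx'])/s['f'],(v-s['cy'])/s['f'],1])@s['R']; o=-s['t']@s['R']
    return o+d*(h-o[2])/d[2]
E
python3 - <<'E'
from h import *
for n in('top','side'):
    s=snap(n); cv2.imwrite(f'pics/{n}0.png',s['pixels'][...,::-1]); np.savez(f'{n}0.npz',**s)
    print(n,s['vfov'],s['R'].round(3).tolist(),s['t'],(-s['t']@s['R']))
print(env.observe())
E
```

```text
top 49.562425300429126 [[0.007, -1.0, -0.004], [-0.974, -0.006, -0.227], [0.226, 0.006, -0.974]] [-0.0184269  0.5930854  1.063858 ] [ 0.33684088 -0.02105023  1.17046093]
side 51.477330754432366 [[0.997, -0.067, 0.023], [-0.019, -0.569, -0.822], [0.068, 0.82, -0.569]] [-0.58382879  0.07282753  1.18583138] [ 0.50272106 -0.96974585  0.74781046]
{'t': 0.1, 'qpos': array([-8.11299429e+01,  1.58431128e+01,  8.62856658e+01,  3.87017358e-05,
        7.79633525e+01, -6.93298879e+00]), 'joint_vel': array([ 0.01672971, -0.00137259, -0.19275682,  0.05246036, -0.02029512,
        0.00370103]), 'effort': array([ 2.17755536e-03, -4.05456376e+01, -2.37779886e+01,  7.03490060e-02,
        2.98972637e-02, -5.51102016e-05]), 'ee_pos': array([ 0.156506  , -0.55277113,  0.20471607]), 'tool_rot': array([[ 9.62203580e-01,  2.72331066e-01, -2.47289658e-04],
       [ 2.72331109e-01, -9.62202288e-01,  1.58886047e-03],
       [ 1.94753391e-04, -1.59615190e-03, -9.99998707e-01]]), 'wrist_force': array([ 0.79406126, -0.39414508,  0.3550773 ]), 'moment': array([ 0.0076136 ,  0.0092642 , -0.00369078]), 'finger_force': 0.0, 'gripper_width': 1.0006471679433955}
```

View pics/top0.png

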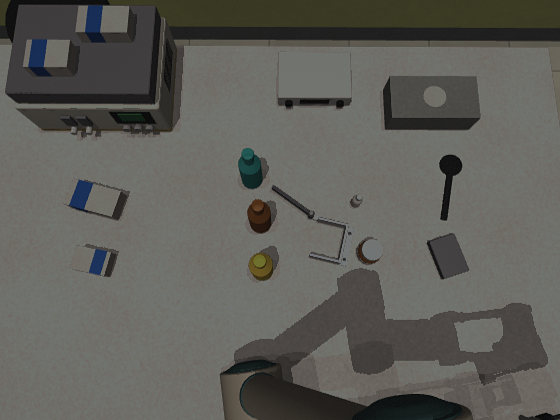

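View pics/side0.png

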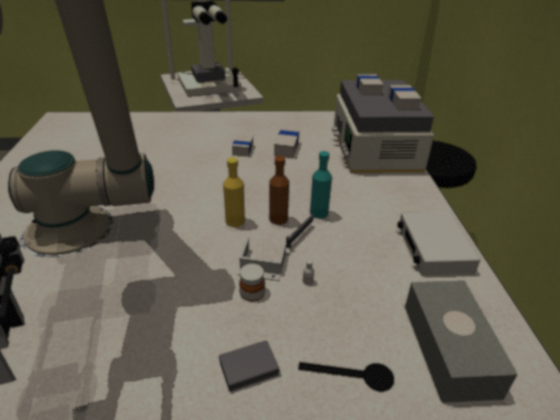

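The target amber (brown) bottle is at about top (259,215) and side (279,190). Yellow (261,265) and teal (250,168) are look-alikes. The bay is at about top (330,242), and the gate arm runs from (274,187) to the hinge at (311,214). Next I'll measure them.

```bash
python3 - <<'E'
from h import *
T=dict(np.load('top0.npz')); S=dict(np.load('side0.npz'))
PT,PS=cloud(T),cloud(S)
def seg(P,x0,x1,y0,y1,z0,z1):
    m=(P[...,0]>x0)&(P[...,0]<x1)&(P[...,1]>y0)&(P[...,1]<y1)&(P[...,2]>z0)&(P[...,2]<z1); return m
for nm,(a,b) in dict(top=(T,PT),side=(S,PS)).items():
    print(nm)
    m=seg(b,0.2,.7,-.35,.2,.008,.25)
    n,l,st,c=cv2.connectedComponentsWithStats(m.astype(np.uint8))
    for i in range(1,n):
        if st[i,4]<25: continue
        q=b[l==i]; print(st[i].tolist(),'med',np.median(q,0).round(3),'min',q.min(0).round(3),'max',q.max(0).round(3),'rgb',np.median(a['pixels'][l==i],0))
# table z
    print('table',np.nanmedian(b[...,2][seg(b,.3,.6,-.3,.3,-.02,.006)]))
E
python3 - <<'E'
import cv2
a=cv2.imread('pics/top0.png')[140:290,220:420]
cv2.imwrite('pics/crop0.png',cv2.resize(a,(800,600),interpolation=cv2.INTER_CUBIC))
E
```

```text
top
[238, 151, 24, 38, 674] med [0.679 0.045 0.131] min [0.666 0.02  0.009] max [0.7   0.074 0.205] rgb [21.  47.5 46. ]
[272, 185, 45, 35, 257] med [ 0.622 -0.064  0.035] min [ 0.584 -0.123  0.008] max [ 0.668 -0.007  0.048] rgb [49. 48. 50.]
[351, 195, 11, 12, 108] med [ 0.625 -0.222  0.04 ] min [ 0.617 -0.236  0.011] max [ 0.643 -0.213  0.067] rgb [82.5 79.  75.5]
[247, 199, 24, 34, 624] med [0.563 0.021 0.135] min [ 0.547 -0.004  0.009] max [0.599 0.05  0.202] rgb [56.5 34.  18. ]
[309, 217, 40, 48, 404] med [ 0.525 -0.168  0.037] min [ 0.467 -0.201  0.008] max [ 0.584 -0.102  0.045] rgb [94.  92.5 91. ]
[356, 239, 28, 26, 525] med [ 0.494 -0.248  0.062] min [ 0.467 -0.28   0.008] max [ 0.526 -0.224  0.07 ] rgb [113. 116. 115.]
[249, 253, 24, 28, 540] med [0.444 0.015 0.136] min [ 0.424 -0.01   0.01 ] max [0.479 0.043 0.203] rgb [97. 81. 32.]
[220, 360, 63, 30, 1148] med [0.224 0.035 0.184] min [ 0.2   -0.034  0.108] max [0.245 0.098 0.25 ] rgb [37. 36. 32.]
table -0.0009467849728386912
side
[123, 146, 32, 59, 1198] med [ 0.223 -0.02   0.17 ] min [ 0.2   -0.042  0.078] max [0.246 0.08  0.25 ] rgb [48. 44. 36.]
[239, 151, 88, 149, 2382] med [ 0.549 -0.18   0.041] min [ 0.468 -0.287  0.008] max [0.7   0.06  0.202] rgb [61. 59. 55.]
[269, 156, 21, 68, 1122] med [0.574 0.002 0.102] min [ 0.548 -0.01   0.008] max [0.604 0.033 0.203] rgb [47. 29. 15.]
[223, 158, 22, 69, 1138] med [ 0.454 -0.003  0.101] min [ 0.425 -0.017  0.008] max [0.481 0.027 0.203] rgb [77. 64. 25.]
[303, 260, 12, 24, 208] med [ 0.63  -0.235  0.037] min [ 0.618 -0.243  0.008] max [ 0.644 -0.221  0.069] rgb [84.  79.5 72. ]
table 0.00029840186626619897
```

View pics/crop0.png

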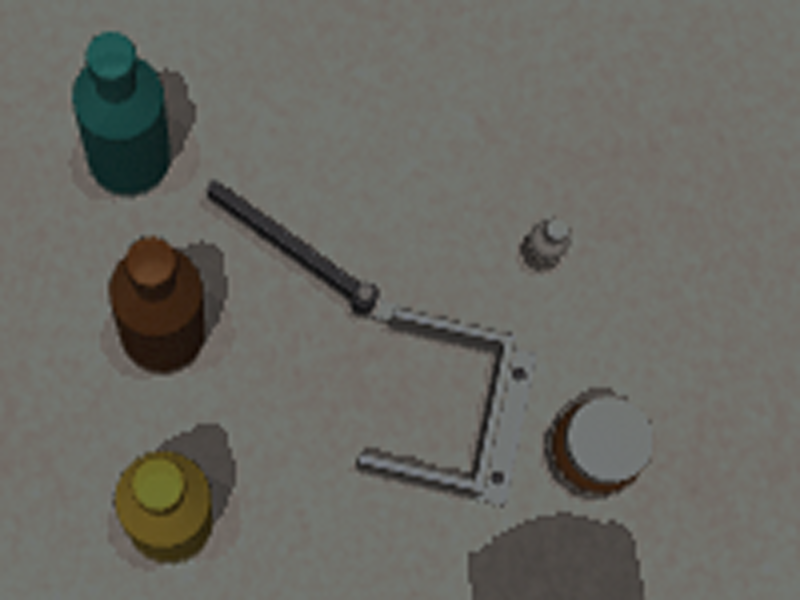

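The crop shows the bay's three walls, its back between crop (505,345) and (485,490). The hinge is at (365,298) and the gate tip at (212,187). Next I'll fit the geometry.

```bash
python3 - <<'E'
from h import *
T=dict(np.load('top0.npz')); S=dict(np.load('side0.npz'))
for s in(T,S):
    P=cloud(s).reshape(-1,3); C=s['pixels'].reshape(-1,3)
    def box(x0,x1,y0,y1,z0,z1): 
        return P[(P[:,0]>x0)&(P[:,0]<x1)&(P[:,1]>y0)&(P[:,1]<y1)&(P[:,2]>z0)&(P[:,2]<z1)]
    for nm,b in dict(amber=(.53,.62,-.04,.07),yellow=(.41,.5,-.04,.06),teal=(.65,.72,-.0,.09),dropper=(.6,.66,-.26,-.2)).items():
        for z0,z1 in ((.03,.06),(.08,.12),(.19,.21)):
            q=box(*b,z0,z1)
            if len(q)>8: 
                (c,r)=cv2.minEnclosingCircle(q[:,:2].astype(np.float32)); print(nm,z0,len(q),np.round(c,4),round(r,4))
    g=box(.585,.69,-.123,0.0,.02,.042)[:,:2].astype(np.float32)
    vx,vy,x0,y0=cv2.fitLine(g,cv2.DIST_HUBER,0,.01,.01).ravel(); d=np.array([vx,vy]); t=(g-[x0,y0])@d
    print('gate dir',d.round(4),'ends',(np.array([x0,y0])+d*t.min()).round(4),(np.array([x0,y0])+d*t.max()).round(4),len(g))
    h=box(.56,.62,-.13,-.08,.042,.055); print('hinge',h.mean(0) if len(h) else None,len(h))
    w=box(.46,.59,-.21,-.1,.034,.046); r=cv2.minAreaRect(w[:,:2].astype(np.float32)); print('bay rect',r,len(w),np.median(w[:,2])); print(cv2.boxPoints(r).round(4).tolist())
E
```

```text
amber 0.03 43 [0.5636 0.0217] 0.0252
amber 0.08 73 [0.5662 0.022 ] 0.0263
amber 0.19 138 [0.5746 0.0227] 0.0146
yellow 0.03 19 [0.4389 0.0144] 0.0244
yellow 0.08 35 [0.4402 0.0138] 0.0248
yellow 0.19 141 [0.4523 0.0172] 0.0144
teal 0.03 68 [0.6847 0.0469] 0.0258
teal 0.08 103 [0.6899 0.0468] 0.0274
teal 0.19 129 [0.6938 0.0472] 0.0145
dropper 0.03 60 [ 0.6301 -0.2248] 0.013
gate dir [0.6058 0.7956] ends [ 0.5862 -0.1112] [ 0.6655 -0.007 ] 213
hinge [ 0.59307846 -0.10582438  0.04472316] 12
bay rect ((0.5285008549690247, -0.14085254073143005), (0.10266568511724472, 0.10274102538824081), 76.72457122802734) 265 0.038773314768885556
[[0.4666999876499176, -0.17900000512599945], [0.5666999816894531, -0.20260000228881836], [0.5903000235557556, -0.10270000249147415], [0.4902999997138977, -0.07909999787807465]]
amber 0.03 176 [0.575  0.0149] 0.0271
amber 0.08 251 [0.5761 0.0171] 0.0283
amber 0.19 81 [0.5749 0.0183] 0.0157
yellow 0.03 173 [0.4529 0.0083] 0.0268
yellow 0.08 259 [0.4531 0.0119] 0.0281
yellow 0.19 83 [0.4532 0.013 ] 0.0145
teal 0.03 168 [0.6941 0.0414] 0.0279
teal 0.08 238 [0.6928 0.0375] 0.0277
teal 0.19 75 [0.695  0.0445] 0.0153
dropper 0.03 110 [ 0.6307 -0.2297] 0.0133
gate dir [0.589  0.8081] ends [ 0.591  -0.1176] [ 0.6706 -0.0084] 234
hinge [ 0.59312101 -0.11036078  0.04537388] 15
bay rect ((0.5295050740242004, -0.1432451605796814), (0.10568323731422424, 0.10332544147968292), 77.03926849365234) 264 0.039330621723734166
[[0.4672999978065491, -0.18320000171661377], [0.5680000185966492, -0.20630000531673431], [0.59170001745224, -0.10329999774694443], [0.4909999966621399, -0.08020000159740448]]
```

Call:
play_rows --moves '[[[55,0,-15],0],[[110,0,-30],0],[[165,0,-40],0],[[220,0,-45],0],[[250,0,-45],0]]'

```text
t: 0.72
ee_pos: [0.3997, -0.4841, 0.2504]
tool_rot: [[0.962, 0.274, 0.001], [0.274, -0.962, 0.0], [0.001, 0.0, -1.0]]
wrist_force: [0.3, -0.2, 0.5]
gripper_width: 1.001
finger_force: 0.0
```

```bash
python3 - <<'E'
from h import *
o=env.observe(); print(o['t'],o['ee_pos'],o['tool_rot'].round(3).tolist())
s=snap('side'); np.savez('side1.npz',**s); s2=snap('top'); np.savez('top1.npz',**s2)
cv2.imwrite('pics/side1.png',cv2.resize(np.hstack([s['pixels'],s2['pixels']])[...,::-1],(800,300)))
for n,q in(('side',s),('top',s2)):
    P=(cloud(q).reshape(-1,3)-o['ee_pos'])@o['tool_rot']
    for a in range(-10,-260,-20):
        m=(abs(P[:,0])<.15)&(abs(P[:,1])<.15)&(P[:,2]*1000<a)&(P[:,2]*1000>a-20)
        if m.sum()>5: print(n,a,m.sum(),(np.percentile(P[m],[2,98],axis=0)[:,:2]*1000).round().tolist())
E
```

```text
0.725 [ 0.39972226 -0.48408433  0.25044188] [[0.962, 0.274, 0.001], [0.274, -0.962, 0.0], [0.001, 0.0, -1.0]]
side -10 139 [[-10.0, 56.0], [8.0, 60.0]]
side -30 141 [[-10.0, 57.0], [8.0, 61.0]]
side -50 256 [[-10.0, -50.0], [8.0, 61.0]]
side -70 104 [[-10.0, -50.0], [8.0, 61.0]]
side -90 385 [[-34.0, -49.0], [32.0, 82.0]]
side -110 739 [[-34.0, -63.0], [32.0, 87.0]]
side -130 1975 [[-32.0, 5.0], [30.0, 89.0]]
side -150 448 [[-21.0, -1.0], [22.0, 18.0]]
side -170 188 [[-35.0, 11.0], [33.0, 37.0]]
side -190 922 [[-36.0, -4.0], [34.0, 38.0]]
side -210 732 [[-36.0, 8.0], [32.0, 37.0]]
side -230 945 [[-35.0, 7.0], [32.0, 37.0]]
side -250 916 [[-34.0, 9.0], [31.0, 36.0]]
top -10 49 [[-6.0, -61.0], [12.0, -54.0]]
top -30 48 [[-6.0, -61.0], [12.0, -57.0]]
top -50 6 [[-5.0, -62.0], [10.0, -60.0]]
top -90 114 [[-30.0, -82.0], [36.0, -30.0]]
top -110 163 [[-29.0, -89.0], [36.0, -8.0]]
top -130 1156 [[-25.0, -89.0], [34.0, -37.0]]
top -150 158 [[-15.0, -43.0], [22.0, -39.0]]
top -170 337 [[-11.0, -42.0], [36.0, -17.0]]
top -190 260 [[-2.0, -38.0], [38.0, -4.0]]
top -210 147 [[1.0, -38.0], [34.0, -20.0]]
```

View pics/side1.png

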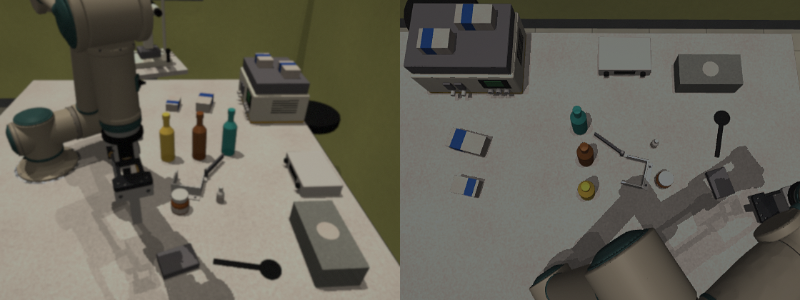

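Call:
play_rows --moves '[[[-58,17,0],0],[[-116,34,0],0],[[-174,51,0],0],[[-232,68,0],0],[[-290,85,0],0]]'

```text
t: 1.45
ee_pos: [0.1381, -0.6465, 0.2502]
tool_rot: [[0.963, 0.271, -0.001], [0.271, -0.963, 0.001], [-0.0, -0.001, -1.0]]
wrist_force: [0.5, 0.3, -0.5]
gripper_width: 1.0
finger_force: 0.0
```

Call:
play_rows --moves '[[[-58,17,0],0],[[-116,34,0],0],[[-174,51,0],0],[[-232,68,0],0],[[-290,85,0],0]]'

```text
t: 2.08
ee_pos: [-0.118, -0.8068, 0.2501]
tool_rot: [[0.963, 0.271, -0.0], [0.271, -0.963, 0.001], [-0.0, -0.001, -1.0]]
wrist_force: [-0.3, -0.1, -0.3]
gripper_width: 1.0
finger_force: 0.0
```

Call:
play_rows --moves '[[[-50,35,0],0],[[-100,70,0],0],[[-100,130,0],0],[[-100,190,0],0],[[-100,190,0],0]]'

```text
t: 2.7
ee_pos: [-0.1483, -0.9405, 0.2138]
tool_rot: [[0.962, 0.274, -0.009], [0.273, -0.96, -0.056], [-0.024, 0.051, -0.998]]
wrist_force: [-0.8, 0.4, -0.0]
gripper_width: 0.997
finger_force: 0.0
```

Call:
play_rows --moves '[[[-20,60,-20],0],[[-40,120,-40],0],[[-60,180,-60],0],[[-80,240,-80],0],[[-80,240,-80],0]]'

```text
t: 3.32
ee_pos: [-0.1362, -0.9713, 0.2068]
tool_rot: [[0.962, 0.273, -0.018], [0.269, -0.956, -0.117], [-0.049, 0.108, -0.993]]
wrist_force: [0.3, -0.7, -0.3]
gripper_width: 0.998
finger_force: 0.0
```

Call:
play_rows --moves '[[[-40,60,-20],0],[[-80,120,-40],0],[[-120,180,-60],0],[[-160,240,-80],0],[[-160,240,-80],0]]'

```text
t: 3.95
ee_pos: [-0.1699, -0.9933, 0.2051]
tool_rot: [[0.961, 0.274, -0.028], [0.265, -0.948, -0.178], [-0.075, 0.164, -0.984]]
wrist_force: [-0.5, 0.1, 0.5]
gripper_width: 1.003
finger_force: 0.0
```

Call:
play_rows --moves '[[[-40,60,-20],0],[[-80,120,-40],0],[[-120,180,-60],0],[[-160,240,-80],0],[[-160,240,-80],0]]'

```text
t: 4.58
ee_pos: [-0.1978, -1.0107, 0.2151]
tool_rot: [[0.96, 0.277, -0.04], [0.259, -0.935, -0.24], [-0.104, 0.22, -0.97]]
wrist_force: [1.2, -0.2, -0.2]
gripper_width: 0.995
finger_force: 0.0
```

Call:
play_rows --moves '[[[-50,50,-20],0],[[-100,100,-40],0],[[-150,150,-60],0],[[-210,200,-80],0],[[-210,200,-80],0]]'

```text
t: 5.2
ee_pos: [-0.2582, -1.0143, 0.236]
tool_rot: [[0.959, 0.279, -0.056], [0.25, -0.921, -0.3], [-0.135, 0.274, -0.952]]
wrist_force: [0.1, 0.3, -0.7]
gripper_width: 1.0
finger_force: 0.0
```

Call:
play_rows --moves '[[[-40,100,-60],10],[[-80,200,-120],20],[[-120,300,-180],30],[[-160,400,-240],30],[[-160,400,-240],30]]'

```text
t: 5.82
ee_pos: [-0.229, -1.0076, 0.3112]
tool_rot: [[0.971, -0.231, -0.069], [-0.24, -0.902, -0.358], [0.021, 0.364, -0.931]]
wrist_force: [-0.2, 0.7, -0.2]
gripper_width: 0.998
finger_force: 0.0
```

Call:
play_rows --moves '[[[0,100,-30],0],[[0,200,-60],0],[[0,300,-90],0],[[0,400,-120],0],[[0,400,-120],0]]'

```text
t: 6.45
ee_pos: [-0.2367, -1.0154, 0.3432]
tool_rot: [[0.97, -0.229, -0.083], [-0.242, -0.877, -0.416], [0.023, 0.423, -0.906]]
wrist_force: [-0.5, 0.2, -0.2]
gripper_width: 1.001
finger_force: 0.0
```

Call:
play_rows --moves '[[[0,100,20],0],[[0,200,40],0],[[0,300,60],0],[[0,400,80],0],[[0,400,80],0]]' --hand 0 --grip_force 30

```text
t: 7.08
ee_pos: [-0.2523, -1.0687, 0.2991]
tool_rot: [[0.97, -0.223, -0.096], [-0.242, -0.848, -0.472], [0.024, 0.481, -0.877]]
wrist_force: [0.4, 0.4, 0.8]
gripper_width: 0.503
finger_force: 0.0
```

Call:
play_rows --moves '[[[0,100,20],0],[[0,200,40],0],[[0,300,60],0],[[0,400,80],0],[[0,400,80],0]]'

```text
t: 7.7
ee_pos: [-0.2644, -1.1076, 0.2769]
tool_rot: [[0.97, -0.216, -0.11], [-0.241, -0.815, -0.527], [0.025, 0.537, -0.843]]
wrist_force: [0.2, 0.8, 0.8]
gripper_width: 0.007
finger_force: 0.0
```

Call:
play_rows --moves '[[[0,100,20],0],[[0,200,40],0],[[0,300,60],0],[[0,400,80],0],[[0,400,80],0]]'

```text
t: 8.32
ee_pos: [-0.2739, -1.1364, 0.2719]
tool_rot: [[0.97, -0.209, -0.123], [-0.241, -0.78, -0.578], [0.025, 0.591, -0.807]]
wrist_force: [-0.2, 0.1, -0.5]
gripper_width: 0.004
finger_force: 0.0
```

Call:
play_rows --moves '[[[0,100,20],0],[[0,200,40],0],[[0,300,60],0],[[0,400,80],0],[[0,400,80],0]]'

```text
t: 8.95
ee_pos: [-0.2812, -1.1574, 0.2818]
tool_rot: [[0.97, -0.2, -0.135], [-0.24, -0.741, -0.627], [0.026, 0.641, -0.767]]
wrist_force: [0.9, -0.5, 0.2]
gripper_width: 0.006
finger_force: 0.0
```

```bash
cat >> h.py <<'E'
ex=np.array([-.2275,-.9738,0]); ey=np.array([.9738,-.2275,0]); O=np.array([.5245,-.159,0])
def bay(p): d=np.asarray(p)-O; return np.array([d@ex,d@ey,d[2]])
def w(x,y,z): return O+x*ex+y*ey+np.array([0,0,z])
def plan(pts,step=60):
    o=env.observe(); p=o['ee_pos']; R=o['tool_rot']; rows=[]; a=p
    for b in pts:
        b=np.array(b); n=int(np.ceil(np.linalg.norm(b-a)*1000/step)); rows+=[a+(b-a)*k/n for k in range(1,n+1)]; a=b
    base=p
    for i in range(0,len(rows),5):
        print([((r-base)@R*1000).round().astype(int).tolist() for r in rows[i:i+5]]); base=rows[min(i+4,len(rows)-1)]
E
python3 - <<'E'
from h import *
plan([(0,-.9,.33),(.3,-.65,.36),(.5,-.4,.36),(.62,0.,.36),w(-.30,.006,.36)])
E
```

```text
[[30, -31, -34], [61, -62, -68], [91, -93, -101], [121, -124, -135], [152, -155, -169]]
[[30, -31, -34], [61, -62, -68], [94, -94, -99], [127, -126, -130], [160, -159, -162]]
[[33, -32, -31], [66, -65, -63], [99, -97, -94], [132, -129, -126], [155, -167, -156]]
[[22, -38, -31], [45, -75, -61], [67, -113, -92], [89, -150, -122], [112, -188, -153]]
[[3, -46, -38], [6, -92, -76], [9, -137, -114], [12, -183, -153], [14, -229, -191]]
[[3, -46, -38], [6, -92, -76], [-12, -123, -103], [-29, -154, -129], [-47, -185, -156]]
```

Call:
play_rows --moves '[[[30,-31,-34],0],[[61,-62,-68],0],[[91,-93,-101],0],[[121,-124,-135],0],[[152,-155,-169],0]]'

```text
t: 9.57
ee_pos: [-0.0786, -0.9716, 0.3168]
tool_rot: [[0.97, -0.201, -0.135], [-0.24, -0.741, -0.627], [0.026, 0.641, -0.767]]
wrist_force: [-0.3, -0.3, 0.0]
gripper_width: 0.003
finger_force: 0.0
```

Call:
play_rows --moves '[[[30,-31,-34],0],[[61,-62,-68],0],[[94,-94,-99],0],[[127,-126,-130],0],[[160,-159,-162],0]]'

```text
t: 10.2
ee_pos: [0.1303, -0.7909, 0.3433]
tool_rot: [[0.97, -0.201, -0.135], [-0.241, -0.741, -0.627], [0.026, 0.641, -0.767]]
wrist_force: [0.7, -0.5, 0.5]
gripper_width: 0.008
finger_force: 0.0
```

Call:
play_rows --moves '[[[33,-32,-31],0],[[66,-65,-63],0],[[99,-97,-94],0],[[132,-129,-126],0],[[155,-167,-156],0]]'

```text
t: 10.82
ee_pos: [0.3359, -0.6069, 0.3604]
tool_rot: [[0.97, -0.201, -0.133], [-0.24, -0.74, -0.628], [0.028, 0.642, -0.767]]
wrist_force: [-1.7, -0.3, 0.2]
gripper_width: 0.003
finger_force: 0.0
```

Tilt holds.

Call:
play_rows --moves '[[[22,-38,-31],0],[[45,-75,-61],0],[[67,-113,-92],0],[[89,-150,-122],0],[[112,-188,-153],0]]'

```text
t: 11.45
ee_pos: [0.5021, -0.3981, 0.3597]
tool_rot: [[0.97, -0.201, -0.134], [-0.24, -0.741, -0.627], [0.027, 0.641, -0.767]]
wrist_force: [1.3, 0.7, 0.3]
gripper_width: 0.004
finger_force: 0.0
```

Call:
play_rows --moves '[[[3,-46,-38],0],[[6,-92,-76],0],[[9,-137,-114],0],[[12,-183,-153],0],[[14,-229,-191],0]]'

```text
t: 12.08
ee_pos: [0.587, -0.1115, 0.3597]
tool_rot: [[0.97, -0.201, -0.133], [-0.24, -0.742, -0.627], [0.027, 0.64, -0.768]]
wrist_force: [2.0, 0.3, -0.4]
gripper_width: 0.006
finger_force: 0.0
```

Call:
play_rows --moves '[[[3,-46,-38],0],[[6,-92,-76],0],[[-12,-123,-103],0],[[-29,-154,-129],0],[[-47,-185,-156],0]]'

```text
t: 12.7
ee_pos: [0.5989, 0.1342, 0.3593]
tool_rot: [[0.97, -0.201, -0.134], [-0.24, -0.742, -0.626], [0.026, 0.64, -0.768]]
wrist_force: [-0.3, 0.4, -0.9]
gripper_width: 0.002
finger_force: 0.0
```

```bash
python3 - <<'E'
from h import *
o=env.observe(); print(o['qpos'],bay(o['ee_pos']),o['tool_rot'].round(3).tolist())
plan([w(-.28,.006,.15)],60)
plan([w(-.28,.006,.025)],60)
E
```

```text
[ 24.88900786  31.07389611  53.0571377  -35.22912244 117.49534895
 118.71753821] [-0.30242403  0.00574339  0.359339  ] [[0.97, -0.201, -0.134], [-0.24, -0.742, -0.626], [0.026, 0.64, -0.768]]
[[-1, -29, 44], [-2, -58, 88], [-4, -88, 131], [-5, -117, 175]]
[[-1, -33, 45], [-3, -66, 90], [-4, -98, 136], [-5, -131, 181], [-7, -164, 226]]
[[-1, -33, 45]]
```

Call:
play_rows --moves '[[[-1,-33,45],0],[[-3,-66,90],0],[[-4,-98,136],0],[[-5,-131,181],0],[[-7,-164,226],0]]'

```text
t: 13.32
ee_pos: [0.5949, 0.1144, 0.0792]
tool_rot: [[0.97, -0.201, -0.133], [-0.24, -0.742, -0.626], [0.027, 0.639, -0.769]]
wrist_force: [0.8, -0.7, -0.7]
gripper_width: 0.003
finger_force: 0.0
```

```bash
python3 - <<'E'
from h import *
s=snap('side'); s2=snap('top')
cv2.imwrite('pics/a2.png',cv2.resize(np.hstack([s['pixels'][100:320,140:420],s2['pixels'][110:330,160:440]])[...,::-1],(800,314)))
plan([w(-.27,.006,.018)],60)
o=env.observe();print(bay(o['ee_pos']))
E
```

```text
[[2, -29, 50]]
[-0.28013365  0.002809    0.07527749]
```

View pics/a2.png

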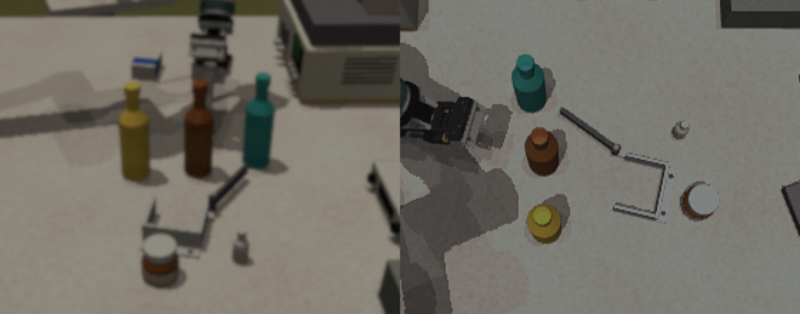

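The hand, lower left of the top view at about (455,118), is now behind the amber bottle at (542,150) and clear of the others. Next I lower it and approach slowly.

Call:
play_rows --moves '[[[2,-15,25],0],[[4,-29,50],0],[[4,-29,50],0]]'

```text
t: 13.8
ee_pos: [0.5976, 0.1031, 0.0243]
tool_rot: [[0.97, -0.2, -0.136], [-0.241, -0.741, -0.627], [0.025, 0.641, -0.767]]
wrist_force: [-0.2, -0.2, 0.4]
gripper_width: 0.006
finger_force: 0.0
```

```bash
python3 - <<'E'
from h import *
o=env.observe();print(bay(o['ee_pos']))
plan([w(-.232,.008,.016),w(-.20,.008,.016)],10)
E
```

```text
[-0.27189004  0.01159502  0.02434573]
[[-1, 5, 6], [-1, 10, 13], [-2, 15, 19], [-3, 20, 26], [-3, 25, 32]]
[[0, 6, 5], [0, 12, 10], [0, 18, 15], [0, 25, 21]]
```

Call:
play_rows --moves '[[[-1,5,6],0],[[-1,10,13],0],[[-2,15,19],0],[[-3,20,26],0],[[-3,25,32],0]]'

```text
t: 14.42
ee_pos: [0.5849, 0.0648, 0.0151]
tool_rot: [[0.97, -0.201, -0.135], [-0.241, -0.741, -0.627], [0.025, 0.641, -0.767]]
wrist_force: [-0.6, -0.9, 0.6]
gripper_width: 0.003
finger_force: 0.0
```

Call:
play_rows --moves '[[[0,3,3],0],[[0,7,6],0],[[0,11,9],0],[[0,15,12],0],[[0,19,16],0]]'

```text
t: 15.05
ee_pos: [0.5797, 0.0416, 0.015]
tool_rot: [[0.97, -0.201, -0.134], [-0.24, -0.742, -0.626], [0.026, 0.64, -0.768]]
wrist_force: [0.7, 2.6, 2.0]
gripper_width: 0.006
finger_force: 1.7
```

```bash
cat >> h.py <<'E'
def bottle():
    for n in('top','side'):
        s=snap(n); P=cloud(s).reshape(-1,3); C=cv2.cvtColor(s['pixels'],cv2.COLOR_RGB2HSV).reshape(-1,3)
        am=(C[:,0]<16)&(C[:,1]>110)
        for a,b in((.03,.1),(.19,.21)):
            q=P[am&(P[:,2]>a)&(P[:,2]<b)&(P[:,0]>.45)&(P[:,0]<.65)&(P[:,1]>-.2)]
            if len(q)>15:
                c,r=cv2.minEnclosingCircle(np.float32(q[:,:2])); print(n,a,len(q),'r',round(r,3),'bay',bay([*c,0])[:2].round(4))
    o=env.observe(); print('tcp',bay(o['ee_pos']).round(4),o['wrist_force'].round(1),o['t'])
E
python3 -c "
from h import *
bottle()"
```

```text
top 0.03 107 r 0.025 bay [-0.1736 -0.0051]
top 0.19 138 r 0.015 bay [-0.1769  0.0061]
side 0.03 374 r 0.026 bay [-0.1655  0.0086]
side 0.19 74 r 0.017 bay [-0.173   0.0049]
tcp [-0.2071  0.0078  0.0151] [ 0.2  0.5 -0.5] 15.15
```

Call:
play_rows --moves '[[[0,4,3],0],[[0,9,7],0],[[0,13,11],0],[[0,18,15],0],[[0,23,19],0]]'

```text
t: 15.78
ee_pos: [0.5719, 0.012, 0.0151]
tool_rot: [[0.97, -0.201, -0.135], [-0.24, -0.741, -0.627], [0.026, 0.641, -0.767]]
wrist_force: [0.9, 1.9, 0.8]
gripper_width: 0.007
finger_force: 1.2
```

Call:
play_rows --moves '[[[0,5,4],0],[[0,9,8],0],[[0,14,12],0],[[0,18,15],0],[[0,23,19],0]]'

```text
t: 16.4
ee_pos: [0.5647, -0.0169, 0.0151]
tool_rot: [[0.97, -0.2, -0.135], [-0.24, -0.741, -0.627], [0.025, 0.641, -0.767]]
wrist_force: [1.2, 3.1, -0.2]
gripper_width: 0.004
finger_force: 1.1
```

```bash
python3 -c "
from h import *
bottle()"
```

```text
top 0.03 99 r 0.025 bay [-0.1149 -0.007 ]
top 0.19 133 r 0.014 bay [-0.1166  0.005 ]
side 0.03 407 r 0.025 bay [-0.102   0.0094]
side 0.19 88 r 0.016 bay [-0.1126  0.0059]
tcp [-0.1469  0.0065  0.0152] [ 0.4  1.  -0.3] 16.5
```

Call:
play_rows --moves '[[[0,4,3],0],[[0,9,7],0],[[0,13,11],0],[[0,18,15],0],[[0,23,19],0]]'

```text
t: 17.12
ee_pos: [0.5575, -0.0459, 0.0154]
tool_rot: [[0.97, -0.2, -0.135], [-0.24, -0.741, -0.627], [0.025, 0.641, -0.767]]
wrist_force: [-0.8, 1.5, 0.2]
gripper_width: 0.005
finger_force: 0.9
```

Call:
play_rows --moves '[[[0,5,4],0],[[0,9,8],0],[[0,14,12],0],[[0,18,15],0],[[0,23,19],0]]'

```text
t: 17.75
ee_pos: [0.5505, -0.0748, 0.0155]
tool_rot: [[0.97, -0.2, -0.135], [-0.24, -0.741, -0.627], [0.026, 0.641, -0.767]]
wrist_force: [0.3, 2.1, -0.7]
gripper_width: 0.006
finger_force: 0.9
```

Call:
play_rows --moves '[[[0,5,4],0],[[0,9,8],0],[[0,14,12],0],[[0,18,15],0],[[0,23,19],0]]'

```text
t: 18.38
ee_pos: [0.5433, -0.1037, 0.0157]
tool_rot: [[0.97, -0.2, -0.135], [-0.24, -0.741, -0.627], [0.026, 0.641, -0.767]]
wrist_force: [0.8, 2.0, -1.2]
gripper_width: 0.004
finger_force: 0.9
```

```bash
python3 -c "
from h import *
bottle()"
```

```text
top 0.03 102 r 0.025 bay [-0.0321 -0.0064]
top 0.19 141 r 0.014 bay [-0.0257  0.0037]
side 0.03 444 r 0.025 bay [-0.0129  0.0072]
side 0.19 103 r 0.016 bay [-0.0205  0.0039]
tcp [-0.0575  0.0055  0.0159] [ 1.1  1.3 -1.1] 18.475
```

Call:
play_rows --moves '[[[0,3,2],0],[[0,6,5],0],[[0,9,7],0],[[0,11,9],0],[[0,13,11],0]]'

```text
t: 19.1
ee_pos: [0.5393, -0.1201, 0.0157]
tool_rot: [[0.97, -0.201, -0.135], [-0.24, -0.741, -0.627], [0.026, 0.641, -0.767]]
wrist_force: [0.7, 3.0, -0.2]
gripper_width: 0.006
finger_force: 1.3
```

Call:
play_rows --moves '[[[0,1,1],0],[[0,2,2],0],[[0,3,2],0]]'

```text
t: 19.48
ee_pos: [0.5384, -0.1234, 0.016]
tool_rot: [[0.97, -0.2, -0.135], [-0.24, -0.741, -0.627], [0.026, 0.641, -0.768]]
wrist_force: [-0.0, 2.5, -0.7]
gripper_width: 0.003
finger_force: 0.9
```

```bash
python3 -c "
from h import *
bottle()"
```

```text
top 0.03 102 r 0.025 bay [-0.0124 -0.0072]
top 0.19 137 r 0.014 bay [-0.0064  0.0035]
side 0.03 422 r 0.025 bay [0.0044 0.0067]
side 0.19 97 r 0.015 bay [-0.0035  0.0049]
tcp [-0.0378  0.0054  0.0159] [ 0.8  2.1 -0.4] 19.575
```

About 4 mm remain, so I creep forward until the force rises.

Call:
play_rows --moves '[[[0,1,1],0],[[0,2,1],0],[[0,3,2],0]]'

```text
t: 19.95
ee_pos: [0.5376, -0.1269, 0.0164]
tool_rot: [[0.97, -0.201, -0.135], [-0.24, -0.741, -0.627], [0.026, 0.641, -0.767]]
wrist_force: [0.1, 1.9, -1.3]
gripper_width: 0.008
finger_force: 0.9
```

Call:
play_rows --moves '[[[0,1,0],0],[[0,1,1],0],[[0,2,1],0]]'

```text
t: 20.32
ee_pos: [0.537, -0.129, 0.0168]
tool_rot: [[0.97, -0.2, -0.135], [-0.24, -0.741, -0.627], [0.025, 0.641, -0.767]]
wrist_force: [0.1, 3.0, -0.0]
gripper_width: 0.004
finger_force: 1.5
```

Call:
play_rows --moves '[[[0,1,1],0],[[0,2,2],0],[[0,2,2],0]]'

```text
t: 20.7
ee_pos: [0.5376, -0.1294, 0.0159]
tool_rot: [[0.97, -0.203, -0.132], [-0.24, -0.744, -0.623], [0.028, 0.636, -0.771]]
wrist_force: [1.2, 10.4, 2.0]
gripper_width: 0.004
finger_force: 5.0
```

```bash
python3 -c "
from h import *
bottle()"
```

```text
top 0.03 101 r 0.025 bay [-0.005  -0.0072]
top 0.19 140 r 0.015 bay [-0.0006  0.0044]
side 0.03 404 r 0.026 bay [0.0101 0.0078]
side 0.19 103 r 0.015 bay [0.0015 0.0047]
tcp [-0.0318  0.006   0.0159] [1.3 9.1 0.4] 20.8
```

The wall is reached: the force rose to 10 N and the bottle sits at about (0, 4.5 mm) in the bay frame. Next I retreat straight back.

Call:
play_rows --moves '[[[0,-4,-3],0],[[0,-20,-17],0],[[0,-50,-42],0],[[0,-85,-71],0],[[0,-115,-96],0]]'

```text
t: 21.42
ee_pos: [0.5729, 0.0159, 0.0167]
tool_rot: [[0.971, -0.2, -0.135], [-0.24, -0.741, -0.627], [0.026, 0.641, -0.767]]
wrist_force: [-0.1, -1.0, 0.2]
gripper_width: 0.004
finger_force: 0.0
```

```bash
python3 - <<'E'
from h import *
bottle()
for n in('side','top'):
    s=snap(n); P=cloud(s).reshape(-1,3)
    for x in np.arange(-.5,.9,.2):
        for y in np.arange(.3,1.6,.2):
            m=(abs(P[:,0]-x)<.1)&(abs(P[:,1]-y)<.1)&(P[:,2]>.03)
            if m.sum()>5: print(n,round(x,1),round(y,1),m.sum(),P[m,2].max().round(2),end='; ')
    print()
E
```

```text
top 0.03 109 r 0.026 bay [-0.0054 -0.0044]
top 0.19 139 r 0.014 bay [-0.0019  0.0037]
side 0.03 378 r 0.024 bay [0.0147 0.006 ]
side 0.19 104 r 0.015 bay [0.0021 0.0053]
tcp [-0.1838  0.0083  0.0161] [-0.6  0.8 -0.2] 21.525
side -0.1 0.3 33 0.2; side 0.1 0.3 1345 0.53; side 0.1 1.1 106 0.33; side 0.1 1.3 307 0.35; side 0.3 0.3 1173 0.54; side 0.3 0.9 139 0.36; side 0.3 1.1 1468 0.36; side 0.3 1.3 97 0.27; side 0.5 0.3 936 0.54; side 0.5 0.5 217 0.05; side 0.5 0.9 116 0.13; side 0.5 1.1 62 0.04; side 0.5 1.3 17 0.06; side 0.7 0.3 902 0.39; 
top 0.1 0.3 188 0.51; top 0.3 0.3 11492 0.69; top 0.5 0.3 2267 0.64; top 0.5 0.5 262 0.05; top 0.7 0.3 1878 0.39; top 0.7 0.5 1111 0.06;
```

Call:
play_rows --moves '[[[1,32,-38],0],[[3,70,-84],0],[[4,108,-130],0],[[6,146,-176],0],[[7,186,-222],0]]'

```text
t: 22.25
ee_pos: [0.5706, 0.0119, 0.3084]
tool_rot: [[0.97, -0.201, -0.137], [-0.242, -0.74, -0.627], [0.025, 0.642, -0.767]]
wrist_force: [0.9, 0.5, 0.2]
gripper_width: 0.001
finger_force: 0.0
```

```bash
python3 - <<'E'
from h import *
plan([(.12,.55,.48)],60); o=env.observe(); print(o['ee_pos'],o['qpos'])
E
```

```text
[[-43, -15, -31], [-87, -30, -63], [-130, -46, -94], [-173, -61, -125], [-217, -76, -157]]
[[-43, -15, -31], [-87, -30, -63], [-130, -46, -94], [-173, -61, -125], [-217, -76, -157]]
[[-43, -15, -31], [-87, -30, -63], [-130, -46, -94]]
[0.57063376 0.01186013 0.30839947] [ 16.4501957   24.24975289  71.63595468 -35.30921233 103.23332054
 118.6121071 ]
```

Call:
play_rows --moves '[[[-43,-15,-31],-10],[[-87,-30,-63],-20],[[-130,-46,-94],-30],[[-173,-61,-125],-40],[[-217,-76,-157],-50]]'

```text
t: 22.88
ee_pos: [0.3961, 0.2199, 0.3732]
tool_rot: [[0.774, 0.618, -0.137], [0.415, -0.659, -0.628], [-0.478, 0.429, -0.766]]
wrist_force: [0.3, 0.9, 0.2]
gripper_width: 0.006
finger_force: 0.0
```

```bash
python3 - <<'E'
from h import *
plan([(.12,.55,.48)],60); o=env.observe(); print(o['ee_pos'],o['qpos'])
E
```

```text
[[-16, -43, -31], [-32, -86, -63], [-48, -128, -94], [-64, -171, -126], [-80, -214, -157]]
[[-16, -43, -31], [-32, -86, -63], [-48, -128, -94]]
[0.396146   0.21985104 0.37317095] [ 39.79798334  20.54853935  68.60215778 -27.48310534 121.216788
  86.01542992]
```

Call:
play_rows --moves '[[[-16,-43,-31],-10],[[-32,-86,-63],-20],[[-48,-128,-94],-30],[[-64,-171,-126],-40],[[-80,-214,-157],-50]]'

```text
t: 23.5
ee_pos: [0.2245, 0.4268, 0.4394]
tool_rot: [[0.025, 0.99, -0.136], [0.771, -0.106, -0.628], [-0.636, -0.089, -0.766]]
wrist_force: [0.4, 0.3, 0.1]
gripper_width: 0.005
finger_force: 0.0
```

```bash
python3 - <<'E'
from h import *
plan([(.17,.80,.48)],60); o=env.observe(); print(o['ee_pos'],o['qpos'])
E
```

```text
[[37, -14, -37], [74, -28, -74], [112, -42, -111], [149, -55, -147], [186, -69, -184]]
[[37, -14, -37], [74, -28, -74]]
[0.22445206 0.42681684 0.43939332] [ 62.07621301  28.55732015  46.71517007 -16.57506086 142.46361356
  56.57297477]
```

Call:
play_rows --moves '[[[37,-14,-37],0],[[74,-28,-74],0],[[112,-42,-111],0],[[149,-55,-147],0],[[186,-69,-184],0]]'

```text
t: 24.12
ee_pos: [0.1787, 0.5994, 0.4021]
tool_rot: [[0.034, 0.992, -0.122], [0.791, -0.101, -0.603], [-0.61, -0.076, -0.789]]
wrist_force: [0.2, -0.7, -0.2]
gripper_width: 0.006
finger_force: 0.0
```

```bash
python3 - <<'E'
from h import *
o=env.observe(); p=o['ee_pos'];plan([p+np.array([.08,.4,0])],100);  print(o['ee_pos'],o['qpos'])
E
```

```text
[[64, 8, -50], [128, 16, -100], [192, 23, -151], [255, 31, -201], [319, 39, -251]]
[0.17869139 0.59936402 0.40207077] [ 70.23306255  47.21999996  14.63276546 -12.33855909 155.295394
  65.10061891]
```

Call:
play_rows --moves '[[[64,8,-50],0],[[128,16,-100],0],[[192,23,-151],0],[[255,31,-201],0],[[319,39,-251],0]]'

```text
t: 24.75
ee_pos: [0.1613, 0.6276, 0.3662]
tool_rot: [[0.031, 0.99, -0.134], [0.779, -0.108, -0.617], [-0.626, -0.086, -0.775]]
wrist_force: [0.1, -0.2, -1.1]
gripper_width: 0.006
finger_force: 0.0
```

Call:
play_rows --moves '[[[-45,0,-30],0],[[-90,0,-60],0],[[-140,0,-90],0],[[-190,0,-120],0],[[-240,0,-150],0]]'

```text
t: 25.38
ee_pos: [0.2116, 0.572, 0.4495]
tool_rot: [[0.04, 0.997, -0.072], [0.831, -0.073, -0.551], [-0.554, -0.038, -0.831]]
wrist_force: [0.2, 0.4, 0.1]
gripper_width: 0.004
finger_force: 0.0
```

```bash
python3 - <<'E'
from h import *
o=env.observe(); p=o['ee_pos'];plan([p+np.array([0.,0.,.3])],60);  print(o['ee_pos'],o['qpos'],o['tool_rot'].round(3).tolist())
E
```

```text
[[-33, -2, -50], [-67, -5, -100], [-100, -7, -150], [-133, -9, -200], [-166, -11, -249]]
[0.21156267 0.57202427 0.44954566] [ 68.22216385  43.77763209  12.64486519 -19.19331027 155.29286003
  56.54761403] [[0.04, 0.997, -0.072], [0.831, -0.073, -0.551], [-0.554, -0.038, -0.831]]
```

Working: tilt is down to 33.7°. Continue upward.

Call:
play_rows --moves '[[[-33,-2,-50],0],[[-67,-5,-100],0],[[-100,-7,-150],0],[[-133,-9,-200],0],[[-166,-11,-249],0]]'

```text
t: 26.0
ee_pos: [0.2351, 0.5206, 0.5134]
tool_rot: [[0.042, 0.999, -0.016], [0.861, -0.044, -0.507], [-0.507, 0.007, -0.862]]
wrist_force: [0.5, -0.2, -0.4]
gripper_width: 0.006
finger_force: 0.0
```

```bash
python3 - <<'E'
from h import *
o=env.observe(); p=o['ee_pos'];plan([p+np.array([0.,-.05,.3])],60);  print(o['ee_pos'],o['qpos'],o['tool_rot'].round(3).tolist())
E
```

```text
[[-33, 1, -39], [-65, 1, -78], [-98, 2, -117], [-130, 3, -155], [-163, 4, -194]]
[[-33, 1, -39]]
[0.23512778 0.5206402  0.51343537] [ 66.17279593  38.23679024  12.70097716 -26.99344224 155.2550044
  46.79553742] [[0.042, 0.999, -0.016], [0.861, -0.044, -0.507], [-0.507, 0.007, -0.862]]
```

Call:
play_rows --moves '[[[-60,-30,-60],0],[[-120,-60,-120],0],[[-180,-90,-180],0],[[-240,-120,-240],0],[[-300,-150,-300],0]]'

```text
t: 26.62
ee_pos: [0.2339, 0.4567, 0.5884]
tool_rot: [[0.04, 0.997, 0.067], [0.89, -0.005, -0.456], [-0.455, 0.078, -0.887]]
wrist_force: [0.6, 0.1, 1.0]
gripper_width: 0.002
finger_force: 0.0
```

Call:
play_rows --moves '[[[-60,-20,-60],0],[[-120,-40,-120],0],[[-180,-60,-180],0],[[-240,-80,-240],0],[[-300,-100,-300],0]]'

```text
t: 27.25
ee_pos: [0.2414, 0.3453, 0.6754]
tool_rot: [[0.038, 0.988, 0.147], [0.901, 0.03, -0.432], [-0.432, 0.149, -0.89]]
wrist_force: [0.4, 0.4, 0.2]
gripper_width: 0.007
finger_force: 0.0
```

```bash
python3 - <<'E'
from h import *
o=env.observe(); p=o['ee_pos'];plan([p+np.array([0.,-.05,.3])],60);  print(o['ee_pos'],o['qpos'],o['tool_rot'].round(3).tolist())
E
```

```text
[[-29, 7, -41], [-58, 14, -82], [-87, 22, -123], [-116, 29, -164], [-146, 36, -204]]
[[-29, 7, -41]]
[0.24135234 0.34529575 0.67537946] [ 62.99986752  23.04496861  12.7213107  -51.37447565 155.24672529
  17.92497916] [[0.038, 0.988, 0.147], [0.901, 0.03, -0.432], [-0.432, 0.149, -0.89]]
```

Call:
play_rows --moves '[[[15,-58,-18],0],[[30,-116,-36],0],[[45,-174,-54],0],[[60,-232,-70],0],[[80,-290,-87],0]]'

```text
t: 27.88
ee_pos: [0.1, 0.4668, 0.626]
tool_rot: [[0.026, 0.977, 0.21], [0.929, 0.054, -0.367], [-0.37, 0.205, -0.906]]
wrist_force: [0.0, -0.0, -0.0]
gripper_width: 0.007
finger_force: 0.0
```

```bash
python3 - <<'E'
from h import *
o=env.observe(); p=o['ee_pos'];plan([p+np.array([0.,0.,.3])],60);  print(o['ee_pos'],o['qpos'],o['tool_rot'].round(3).tolist())
E
```

```text
[[-18, 10, -45], [-37, 20, -91], [-55, 31, -136], [-74, 41, -181], [-92, 51, -227]]
[[-18, 10, -45]]
[0.09995875 0.46679408 0.6259922 ] [ 81.78911457  27.33154807  12.71086651 -38.44674916 155.23516807
  47.86390007] [[0.026, 0.977, 0.21], [0.929, 0.054, -0.367], [-0.37, 0.205, -0.906]]
```

Call:
play_rows --moves '[[[-9,-50,-30],0],[[-18,-100,-60],0],[[-27,-150,-90],0],[[-36,-200,-120],0],[[-45,-250,-150],0]]'

```text
t: 28.5
ee_pos: [-0.0683, 0.4938, 0.6055]
tool_rot: [[0.007, 0.972, 0.237], [0.956, 0.063, -0.285], [-0.292, 0.229, -0.929]]
wrist_force: [-0.7, 0.0, -0.3]
gripper_width: 0.006
finger_force: 0.0
```

```bash
python3 - <<'E'
from h import *
o=env.observe(); p=o['ee_pos'];plan([p+np.array([-.1,.1,.3])],60);  print(o['ee_pos'],o['qpos'],o['tool_rot'].round(3).tolist())
E
```

```text
[[1, -4, -55], [2, -7, -110], [4, -11, -165], [5, -15, -221], [6, -19, -276]]
[[1, -4, -55]]
[-0.06827908  0.49378017  0.60550349] [ 98.51412307  28.41846317  12.71827007 -27.29603033 155.23667345
  73.58810203] [[0.007, 0.972, 0.237], [0.956, 0.063, -0.285], [-0.292, 0.229, -0.929]]
```

Call:
play_rows --moves '[[[0,-35,-50],0],[[0,-70,-100],0],[[0,-105,-150],0],[[0,-140,-200],0],[[0,-175,-250],0]]'

```text
t: 29.12
ee_pos: [-0.1816, 0.4754, 0.5957]
tool_rot: [[-0.003, 0.972, 0.235], [0.968, 0.062, -0.244], [-0.252, 0.227, -0.941]]
wrist_force: [-0.3, -0.2, -0.5]
gripper_width: 0.007
finger_force: 0.0
```

Call:
play_rows --moves '[[[0,-35,-50],0],[[0,-70,-100],0],[[0,-105,-150],0],[[0,-140,-200],0],[[0,-175,-250],0]]'

```text
t: 29.75
ee_pos: [-0.279, 0.4339, 0.5899]
tool_rot: [[-0.009, 0.974, 0.225], [0.974, 0.06, -0.22], [-0.227, 0.217, -0.949]]
wrist_force: [0.1, 0.5, -0.4]
gripper_width: 0.002
finger_force: 0.0
```

```bash
python3 - <<'E'
from h import *
o=env.observe(); p=o['ee_pos'];plan([p+np.array([-.1,.0,.3])],60);  print(o['ee_pos'],o['qpos'],o['tool_rot'].round(3).tolist())
E
```

```text
[[-11, -5, -51], [-22, -11, -102], [-34, -16, -154], [-45, -22, -205], [-56, -27, -256]]
[[-11, -5, -51]]
[-0.27904164  0.43386633  0.58985445] [118.95983107  29.1100536   12.72837592 -12.47888582 155.23867125
 106.38039764] [[-0.009, 0.974, 0.225], [0.974, 0.06, -0.22], [-0.227, 0.217, -0.949]]
```

```bash
python3 - <<'E'
from h import *
plan([(.1,.5,.5),(.42,.27,.45),(.66,-.085,.36)],60)
E
```

```text
[[12, 51, 22], [23, 101, 45], [35, 152, 67], [47, 202, 89], [58, 253, 111]]
[[12, 51, 22], [23, 101, 45], [-8, 142, 69], [-38, 183, 93], [-69, 224, 117]]
[[-31, 41, 24], [-62, 82, 49], [-92, 123, 73], [-123, 164, 97], [-164, 188, 124]]
[[-41, 24, 27], [-82, 48, 54], [-123, 72, 82], [-164, 97, 109], [-205, 121, 136]]
[[-41, 24, 27], [-82, 48, 54]]
```

Call:
play_rows --moves '[[[12,51,22],0],[[23,101,45],0],[[35,152,67],0],[[47,202,89],0],[[58,253,111],0]]'

```text
t: 30.38
ee_pos: [-0.0054, 0.4809, 0.5257]
tool_rot: [[-0.01, 0.974, 0.225], [0.974, 0.06, -0.22], [-0.228, 0.217, -0.949]]
wrist_force: [0.6, 1.0, -0.6]
gripper_width: 0.007
finger_force: 0.0
```

Call:
play_rows --moves '[[[12,51,22],0],[[23,101,45],0],[[-8,142,69],0],[[-38,183,93],0],[[-69,224,117],0]]'

```text
t: 31.0
ee_pos: [0.2394, 0.3999, 0.4786]
tool_rot: [[-0.01, 0.975, 0.224], [0.974, 0.06, -0.221], [-0.228, 0.216, -0.949]]
wrist_force: [-0.2, 0.8, 0.1]
gripper_width: 0.004
finger_force: 0.0
```

```bash
python3 - <<'E'
from h import *
o=env.observe(); print(o['ee_pos'],o['qpos'],o['tool_rot'].round(3).tolist())
plan([(.42,.27,.45),(.66,-.085,.36)],60)
E
```

```text
[0.23941912 0.39988199 0.47864439] [ 64.80339755   8.06876605  61.70381579 -19.14081527 115.20783927
  55.28190389] [[-0.01, 0.975, 0.224], [0.974, 0.06, -0.221], [-0.228, 0.216, -0.949]]
[[-30, 40, 24], [-61, 81, 48], [-91, 121, 72], [-122, 162, 96], [-163, 186, 123]]
[[-41, 24, 27], [-82, 48, 54], [-123, 72, 82], [-164, 96, 109], [-205, 121, 136]]
[[-41, 24, 27], [-82, 48, 54]]
```

Call:
play_rows --moves '[[[-30,40,24],0],[[-61,81,48],0],[[-91,121,72],0],[[-122,162,96],0],[[-163,186,123],0]]'

```text
t: 31.62
ee_pos: [0.4501, 0.2249, 0.4386]
tool_rot: [[-0.01, 0.975, 0.223], [0.974, 0.06, -0.22], [-0.228, 0.215, -0.95]]
wrist_force: [0.1, 0.8, -0.1]
gripper_width: -0.0
finger_force: 0.0
```

Call:
play_rows --moves '[[[-41,24,27],0],[[-82,48,54],0],[[-123,72,82],0],[[-164,96,109],0],[[-205,121,136],0]]'

```text
t: 32.25
ee_pos: [0.5986, 0.002, 0.3822]
tool_rot: [[-0.01, 0.975, 0.223], [0.974, 0.06, -0.219], [-0.227, 0.215, -0.95]]
wrist_force: [1.9, 0.6, -1.0]
gripper_width: 0.009
finger_force: 0.0
```

Call:
play_rows --moves '[[[-41,24,27],0],[[-82,48,54],0],[[-82,48,54],0]]'

```text
t: 32.62
ee_pos: [0.6581, -0.0886, 0.3573]
tool_rot: [[-0.006, 0.976, 0.218], [0.974, 0.055, -0.22], [-0.227, 0.21, -0.951]]
wrist_force: [-0.0, -0.1, -1.5]
gripper_width: 0.009
finger_force: 0.0
```

```bash
python3 - <<'E'
from h import *
o=env.observe(); print(o['ee_pos'],o['qpos'],o['tool_rot'].round(3).tolist())
plan([(.657,-.085,.1)],55)
s=snap('side');P=cloud(s).reshape(-1,3)
q=P[(P[:,0]>.585)&(P[:,0]<.69)&(P[:,1]>-.123)&(P[:,1]<0)&(P[:,2]>.02)&(P[:,2]<.042)]
print(cv2.fitLine(np.float32(q[:,:2]),cv2.DIST_HUBER,0,.01,.01).ravel())
E
```

```text
[ 0.65805177 -0.08862564  0.35728384] [ -7.2114463   13.22470266  71.49302054 -11.17232288  81.08783837
  -8.67105809] [[-0.006, 0.976, 0.218], [0.974, 0.055, -0.22], [-0.227, 0.21, -0.951]]
[[12, -11, 49], [25, -22, 97], [37, -33, 146], [50, -44, 195], [62, -55, 244]]
[ 0.5956817   0.80322057  0.6226273  -0.07486287]
```

Call:
play_rows --moves '[[[12,-11,49],0],[[25,-22,97],0],[[37,-33,146],0],[[50,-44,195],0],[[62,-55,244],0]]'

```text
t: 33.3
ee_pos: [0.6577, -0.0791, 0.1028]
tool_rot: [[-0.011, 0.974, 0.226], [0.974, 0.062, -0.218], [-0.226, 0.217, -0.949]]
wrist_force: [0.3, -0.2, -0.0]
gripper_width: 0.004
finger_force: 0.0
```

```bash
python3 - <<'E'
from h import *
o=env.observe(); print(o['ee_pos'],o['wrist_force'])
plan([(.655,-.083,.024)],40)
s=snap('side'); s2=snap('top')
cv2.imwrite('pics/a3.png',cv2.resize(np.hstack([s['pixels'][100:320,140:420],s2['pixels'][110:330,160:440]])[...,::-1],(800,314)))
E
```

```text
[ 0.65772092 -0.07908549  0.10284785] [ 0.26044329 -0.18355862 -0.00678094]
[[7, -10, 38], [14, -20, 75]]
```

View pics/a3.png

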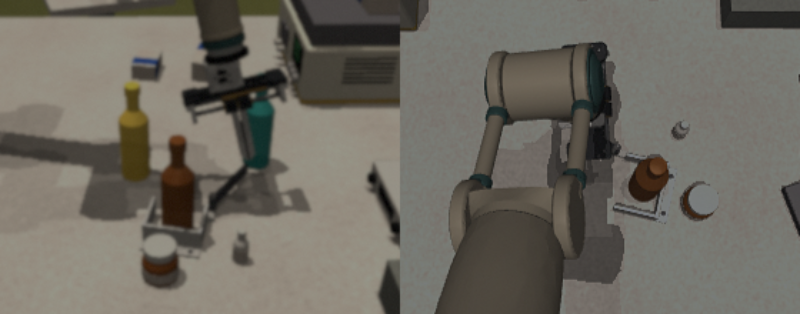

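The amber bottle stands inside the bay, against the back. The fingers are above the far side of the gate and the body clears the teal bottle. Next I lower the hand.

Call:
play_rows --moves '[[[6,-10,38],0],[[12,-20,76],0],[[12,-20,76],0]]'

```text
t: 33.78
ee_pos: [0.6543, -0.0862, 0.0237]
tool_rot: [[-0.011, 0.975, 0.221], [0.974, 0.06, -0.218], [-0.226, 0.213, -0.951]]
wrist_force: [1.1, 0.6, -1.0]
gripper_width: 0.004
finger_force: 0.0
```

```bash
python3 - <<'E'
from h import *
o=env.observe(); p=o['ee_pos']; R=o['tool_rot']; print(p,o['wrist_force'])
H=np.array([.593,-.108,0]); 
def f(deg,r,off): 
    a=np.radians(deg); return H+r*np.array([np.cos(a),np.sin(a),0])+off*np.array([np.sin(a),-np.cos(a),0])+[0,0,.022]
base=p
for d,r in((53,.058),(60,.058),(68,.058),(76,.058),(84,.058),(92,.058),(100,.057),(108,.056),(116,.055),(124,.054),(132,.053),(140,.052),(148,.051),(156,.05),(162,.05),(167,.05)):
    q=f(d,r,.0155); print(d,q.round(3),((q-p)@R*1000).round().astype(int).tolist())
E
```

```text
[ 0.65428819 -0.08618255  0.02365024] [ 1.10791572  0.6333614  -1.01642099]
53 [ 0.64  -0.071  0.022] [15, -13, -5]
60 [ 0.635 -0.066  0.022] [21, -17, -7]
68 [ 0.629 -0.06   0.022] [26, -23, -10]
76 [ 0.622 -0.055  0.022] [31, -30, -12]
84 [ 0.614 -0.052  0.022] [34, -37, -15]
92 [ 0.606 -0.049  0.022] [37, -45, -17]
100 [ 0.598 -0.049  0.022] [37, -53, -19]
108 [ 0.59  -0.05   0.022] [36, -60, -20]
116 [ 0.583 -0.052  0.022] [35, -68, -22]
124 [ 0.576 -0.055  0.022] [32, -75, -23]
132 [ 0.569 -0.058  0.022] [29, -82, -23]
140 [ 0.563 -0.063  0.022] [24, -88, -24]
148 [ 0.558 -0.068  0.022] [19, -93, -24]
156 [ 0.554 -0.074  0.022] [14, -98, -23]
162 [ 0.55  -0.078  0.022] [10, -101, -23]
167 [ 0.548 -0.082  0.022] [6, -104, -23]
```

Call:
play_rows --moves '[[[8,-7,-3],0],[[15,-13,-5],0],[[21,-17,-7],0],[[26,-23,-10],0],[[31,-30,-12],0]]'

```text
t: 34.4
ee_pos: [0.6235, -0.0552, 0.0227]
tool_rot: [[-0.009, 0.974, 0.226], [0.974, 0.06, -0.219], [-0.226, 0.218, -0.949]]
wrist_force: [1.2, -2.0, 0.2]
gripper_width: 0.001
finger_force: 0.7
```

Call:
play_rows --moves '[[[3,-7,-3],-3],[[6,-15,-5],-6],[[6,-23,-7],-9],[[5,-30,-8],-12],[[4,-38,-10],-15]]'

```text
t: 35.02
ee_pos: [0.5839, -0.0513, 0.0223]
tool_rot: [[-0.263, 0.938, 0.225], [0.925, 0.311, -0.218], [-0.274, 0.151, -0.95]]
wrist_force: [1.9, -0.1, -0.1]
gripper_width: 0.007
finger_force: 0.7
```

```bash
cat > g.py <<'E'
from h import *
o=env.observe(); p=o['ee_pos']; R=o['tool_rot']; print(p,o['wrist_force'],R.round(2).tolist())
H=np.array([.593,-.108,0])
for d,r in((124,.054),(132,.053),(140,.052),(148,.051),(156,.05),(162,.05),(165,.05),(167,.05)):
    a=np.radians(d); q=H+r*np.array([np.cos(a),np.sin(a),0])+.0145*np.array([np.sin(a),-np.cos(a),0])+[0,0,.022]; print(d,((q-p)@R*1000).round().astype(int).tolist())
s=snap('side');P=cloud(s).reshape(-1,3); C=s['pixels'].reshape(-1,3).max(1)
q=P[(P[:,0]>.46)&(P[:,0]<.69)&(P[:,1]>-.105)&(P[:,1]<.03)&(P[:,2]>.02)&(P[:,2]<.036)&(C<75)]
print(len(q),cv2.fitLine(np.float32(q[:,:2]),cv2.DIST_HUBER,0,.01,.01).ravel())
E
python3 g.py
```

```text
[ 0.58387133 -0.05127566  0.0223209 ] [ 1.88332109 -0.10301535 -0.12226596] [[-0.26, 0.94, 0.22], [0.92, 0.31, -0.22], [-0.27, 0.15, -0.95]]
124 [-1, -10, -1]
132 [-3, -17, -2]
140 [-6, -24, -2]
148 [-9, -30, -2]
156 [-13, -36, -2]
162 [-16, -40, -1]
165 [-18, -43, -1]
167 [-19, -44, -1]
129 [ 0.8201824  -0.5721021   0.53355366 -0.04534872]
```

Call:
play_rows --moves '[[[-1,-9,-1],0],[[-3,-17,-2],0],[[-6,-24,-2],0],[[-9,-30,-2],0],[[-13,-36,-2],0]]'

```text
t: 35.7
ee_pos: [0.5528, -0.0749, 0.0225]
tool_rot: [[-0.261, 0.939, 0.224], [0.926, 0.309, -0.218], [-0.274, 0.15, -0.95]]
wrist_force: [0.9, 1.0, 0.0]
gripper_width: 0.003
finger_force: 0.7
```

```bash
python3 g.py; python3 -c "
from h import *
bottle()"
```

```text
[ 0.55275124 -0.07487365  0.02249861] [0.87881763 0.98951567 0.02674799] [[-0.26, 0.94, 0.22], [0.93, 0.31, -0.22], [-0.27, 0.15, -0.95]]
124 [13, 27, 1]
132 [11, 19, 0]
140 [8, 13, 0]
148 [5, 6, 0]
156 [0, 1, 0]
162 [-3, -4, 1]
165 [-4, -6, 1]
167 [-6, -7, 1]
139 [ 0.9101915   0.41418773  0.5739645  -0.03170405]
top 0.03 109 r 0.026 bay [-0.0049 -0.0037]
top 0.19 137 r 0.014 bay [-0.0017  0.0038]
side 0.03 406 r 0.057 bay [-0.0225 -0.01  ]
side 0.19 113 r 0.071 bay [-0.0436 -0.0294]
tcp [-0.088   0.0077  0.0222] [-0.  -1.1 -0.6] 35.85
```

Now the final push until the stop pushes back.

Call:
play_rows --moves '[[[-2,-2,0],0],[[-4,-4,0],0],[[-6,-6,1],0],[[-8,-7,1],0]]'

```text
t: 36.35
ee_pos: [0.5501, -0.0816, 0.0227]
tool_rot: [[-0.258, 0.939, 0.228], [0.927, 0.307, -0.214], [-0.271, 0.156, -0.95]]
wrist_force: [1.9, 19.3, 1.5]
gripper_width: 0.006
finger_force: 9.3
```

Call:
play_rows --moves '[[[5,3,-1],0],[[10,6,-2],0],[[-3,13,-47],0],[[-18,22,-102],0],[[-33,31,-157],0]]'

```text
t: 36.98
ee_pos: [0.551, -0.0711, 0.1871]
tool_rot: [[-0.262, 0.939, 0.223], [0.925, 0.31, -0.219], [-0.275, 0.149, -0.95]]
wrist_force: [0.9, -0.4, 0.0]
gripper_width: 0.007
finger_force: 0.0
```

Call:
play_rows --moves '[[[-14,8,-48],0],[[-27,16,-95],0],[[-27,16,-95],0]]'

```text
t: 37.35
ee_pos: [0.5546, -0.0708, 0.2908]
tool_rot: [[-0.259, 0.937, 0.233], [0.925, 0.31, -0.22], [-0.279, 0.158, -0.947]]
wrist_force: [0.2, 0.3, -0.8]
gripper_width: 0.006
finger_force: 0.0
```

```bash
python3 - <<'E'
from h import *
bottle()
s=snap('side'); s2=snap('top')
P=cloud(s).reshape(-1,3); C=s['pixels'].reshape(-1,3).max(1)
q=P[(P[:,0]>.45)&(P[:,0]<.6)&(P[:,1]>-.12)&(P[:,1]<-.04)&(P[:,2]>.018)&(P[:,2]<.037)&(C<75)]
print(len(q),cv2.fitLine(np.float32(q[:,:2]),cv2.DIST_HUBER,0,.01,.01).ravel())
cv2.imwrite('pics/a4.png',cv2.resize(np.hstack([s['pixels'][100:320,140:420],s2['pixels'][110:330,160:440]])[...,::-1],(800,314)))
E
```

```text
top 0.03 79 r 0.026 bay [-0.0049 -0.0035]
top 0.19 138 r 0.014 bay [-0.0017  0.0037]
side 0.03 419 r 0.052 bay [-0.0171 -0.0087]
side 0.19 92 r 0.015 bay [0.002  0.0062]
tcp [-0.0926  0.0064  0.2855] [-0.1 -0.4  0.4] 37.45
151 [ 0.96885324 -0.24763574  0.5281481  -0.09576019]
```

View pics/a4.png

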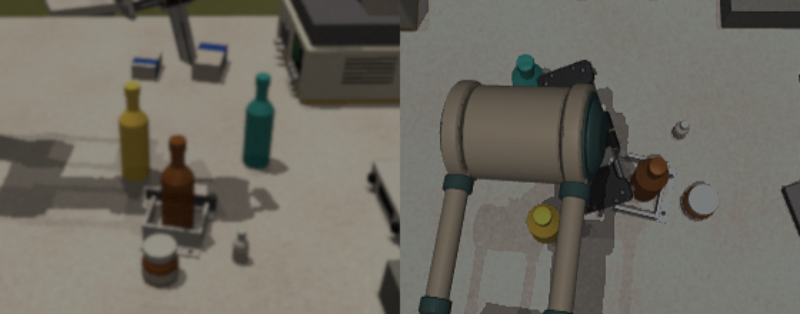

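The gate lies along the bay front, within about 0.02 rad of shut. The bottle, at side crop (178,195), stands upright against the back wall. The hand is clear and the other things look unmoved.

```bash
python3 -c "
from h import *
print(env.job_done())"
```

```text
the job is handed in; nothing more can be done
None
```

I handed the job in: the amber bottle stands upright against the bay's back wall, the gate is shut to within about 0.02 rad, and the hand is clear with the other things looking unmoved, though the hand-in call returned no verdict. To push low enough, I tilted the hand by driving the arm past its reach.

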